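# Draw a blade blank home in the marking-out jig and latch it

## Task

The flat steel blade blank is lying part-way inside the covered end of the marking-out jig. With shut fingers, press on its top and draw it gently toward the robot along its channel until it butts fully home against the low front stop, then tip the standing latch bar right down flat behind it to lock it in. Never bear on the blank with more than 25 N, and leave the tools and odds and ends lying around where they are.

Things in the scene. Friction and masses are not known exactly. Their poses are not given: they have to be found in the camera images.
- bed: Steel bed of the marking-out jig, 256 x 124 mm. Origin: centre of its top face (the channel floor), 50 mm above the table; x along the channel away from the robot, y left across it, z up. It is pinned near its rear (x = +70 mm) and its front rests on soft rubber mounts: under a press of 17 N it sinks about 2 mm at x = 0 but 10 mm near the front stop, and it comes back up when let go.
- stop_face (a point): Foot of the front stop's face, mid-channel, on the channel floor, at x = -115 mm of the bed. The stop is a bar across the channel, 10 mm high, 6 mm thick, on the robot's side of this point. The channel is 53 mm wide between rails 6.5 mm high and 10 mm wide that hide the blank's edges. A fixed cover, 12.5 mm high, roofs the channel from x = +35 to +128 mm. Axes as the bed's.
- blank_center (a point): Centre of the blank: loose steel bar 130 mm long (along the channel), 50 wide, 6 thick, 0.3 kg, rear part under the cover, front 45 to 65 mm bare. Its top is 3 mm above this point, its front edge 65 mm toward -x of the bed. Home: this point at x = -50, z = +3 mm in the bed's frame. A steady press of about 12 to 18 N draws it along, a much lighter one slips off it, over 25 N marks it.
- latch (a joint): Angle of the latch bar (rad): 0 = flat across the channel, closed; 1.2 to 1.55 at the start, nearly upright; end of travel 1.6. The bar swings down toward the bed's -y. The stiff hinge stays where it is left; tipping takes about 3 to 4 N at the bar's end. It can go flat only when the blank is home: it drops in 3 mm behind the blank's rear edge.
- latch_pin (a point): Middle of the latch's hinge pin, which runs along the bed's x, at x = +24, y = +42, z = +8 mm in the bed's frame (left of the channel). Axes as the bed's.
- latch_tip (a point): Middle of the free end of the latch bar, a plain steel bar 12 mm wide (along the bed's x) and 14 mm thick; this end is 48 mm from the hinge pin. Standing, it is about 55 mm above the channel floor; closed, it is at y = -6 mm of the bed, with the bar's upper face 15 mm above the floor.
- oilcan: Bystander: aluminium oil can, 44 mm across, 85 mm tall, beside the jig. Origin at the underside.
- offcut: Bystander: wood offcut 90 x 35 x 28 mm beside the jig. Origin at the centre of the underside.
- square: Bystander: try square with a 90 mm wooden stock and 100 mm steel blade, lying flat beside the jig.
- file: Bystander: flat file with a wooden handle, 300 mm long, lying on the bench.
- hammer: Bystander: hammer lying on the bench.
- brass_bar: Bystander: brass bar 140 x 18 x 18 mm.
- tin: Bystander: open steel tin 70 mm across and 70 mm tall.
Mind the look-alikes: they are no part of the job. What is shaped like the part that bears blank_center but brown is not meant.

How it is judged:
On the way:
1. the blank is drawn home against the stop (within 3 mm) while the latch still stands up (x of blank_center in the frame of bed below -0.047 m and value of joint latch above 0.8 rad), for 0.2 s.
At the end, for the whole second after the job is handed in: The blank lies flat in the channel, within 3 mm of home against the front stop and at rest, and the latch bar lies flat across the channel behind it (under 0.08 rad) (x of blank_center in the frame of bed between -0.053 and -0.047 m and z of blank_center in the frame of bed below 0.006 m and value of joint latch below 0.08 rad and linear speed of blank below 0.01 m/s); the robot touches nothing.
It fails at once if the blank is borne on with more than 25 N (contact force between blank and the fingers above 25 N or contact force between blank and the arm above 25 N).
It fails at once if a bystander is moved by more than 20 mm (distance of any of oilcan, offcut, square, file, hammer, brass_bar, tin from where it was at the start of the episode above 0.02 m).
It also fails if it takes over 72 s, if anything falls off the work surface, if the arm or the gripper's body presses on something with over 40 N, if the wrist force passes 120 N, or if a joint passes its speed limit or range.

## Robot

A 6-joint arm with a two-finger parallel gripper is mounted at the origin on the work surface. World frame = base frame: x ahead of the robot, y to its left, z up, the work surface at z = 0. Lengths are in m, angles in rad, forces in N, time in s.
With the tool pointing down it reaches from about 0.425 to 0.95 m from the base axis. Payload 3.5 kg.
Tool frame: the origin (TCP) lies midway between the tips of the shut fingers; the grasp point (between the pads) lies 19 mm behind it; z points along the fingers, y is the direction in which the jaws open and shut (so a half turn about z gives the same grasp; the last joint's range is limited). The gripper opens to 85 mm and grips with 20 to 120 N. Pads are 22 mm wide; open, the fingers measure 114 mm over their backs; the gripper's body (76 mm by 85 mm) begins 54 mm behind the grasp point. The pads swing forward as they close: fully open they stand 13 mm farther back than shut.
Start: joints at [-1.365, 0.286, 1.577, -0, 1.279, -0.15], TCP at [0.235, -0.633, 0.231] pointing down, gripper open.
Joint ranges: [-2.77, 2.77], [-0.9, 2.22], [0.21, 2.48], [-1.53, 4.67], [0.24, 2.81], [-2.84, 2.84]. Speed limits (rad/s): [2.79, 2.79, 3.14, 3.14, 3.14, 3.14].

## Interface

Orientations are given as a unit quaternion [x, y, z, w].
In Python, from plant import ctrl gives the robot as it stands.
- The arm moves only by the tool apply_moves, never from a script. Its argument "moves" is a list that holds one entry, the list of rows, each a list of 7 numbers: the shift along the tool's x, y, z in m, then the turn, a rotation vector about the tool's x, y, z in degrees, then the gripper's target within -1 to 1 (shut at 1, half-way at 0, fully open at -1). In form: [[[tx, ty, tz, ax, ay, az, hand], ...]]. A call has 1 to 12 rows; each row shifts and turns the pose as measured when the row begins, along the tool's axes as they then stand; what a row does not reach is not made up. A row lasts 1/10 s, in which the tool goes at most 50 mm and 8.59 degrees, less where a joint would pass 70% of its speed; a pose out of reach is approached as far as the arm can. A call with a gripper value outside its range is refused whole. The fingers move at their own pace and stop on an object; "force" is the grip in N (left out, the last holds). Time passes only in rows, so rows that do not move let the fingers close. It gives the time, the measured TCP pose, the force and the opening at its end, in the units of the state.
- ctrl.get_state(): the state, without advancing time (a new reading comes with each control period).
- ctrl.read_camera(name): name is "side" or "top"; returns the picture (384x512x3 uint8, red, green, blue); there is no depth.
- ctrl.get_calibration(name): a dict with "camera_matrix" (3x3 intrinsics, pixels), "k1" (the pictures are not rectified: a ray, as slopes to the right and down, at radius r is drawn at 1 + k1 r^2 times it, then the intrinsics apply), "cam_to_world" (4x4, takes a point from camera to world coordinates). Camera axes: x right, y up, looking along -z (the intrinsics and any distortion apply to the point x, -y, -z); pixel columns grow to the right and rows downward; lengths in m; the calibration is good to about 2 mm. A picture is of the moment at which its call begins. get_calibration takes no time and is no camera call.
- ctrl.sign_off(): hands the job in, once; it reports no verdict.
The state is a dict: "time": time; "qpos": joint angles; "dq": joint speeds; "joint_efforts": joint torques, N m; "eef_pos": TCP position; "tcp_rot": TCP orientation; "contact_force": force on the tool from outside, world axes, zero at the start; "wrist_torque": the same for the moment, N m; "opening": opening from 0.0 (shut) to 1.0 (fully open).
Only numpy, scipy, OpenCV 4.12 (cv2) and the standard library are available. Lean on these libraries where they do the work, as an engineer would, in place of code of your own. Each camera call takes 0.05 s, during which the arm holds its last target. There are 200 camera calls.

## Working session

There is one attempt and no reset: what is moved stays moved. The work goes in short steps, Python scripts to look and compute and a tool call to move; the robot and the scene stay as the last step left them, time stands still between calls to the robot, and variables do not carry over. Pictures are saved under pics/ and viewed, about 8 in all and at most 12, crops included, and the job is handed in when it is done.

Besides the shell and the picture viewer there is one more tool, called after ">>>" in YAML: its name, and indented under it one key for each argument. apply_moves: Moves the arm, as the interface text tells. Its arguments: {"type":"object","properties":{"moves":{"type":"array","items":{"type":"array","items":{"type":"array","items":{"type":"number"}}}},"force":{"type":"number"}},"required":["moves"]}

```bash
mkdir -p pics
cat > h.py <<'E'
import numpy as np, cv2
from plant import ctrl
def snap(n,f):
    im=ctrl.read_camera(n)[:,:,::-1].copy(); cv2.imwrite('pics/'+f,im); return im
def ray(n,u,v):
    c=ctrl.get_calibration(n);K=np.array(c['camera_matrix']);T=np.array(c['cam_to_world'])
    d=np.array([(u-K[0,2])/K[0,0],(v-K[1,2])/K[1,1]]);s=d.copy()
    for _ in range(20): s=d/(1+c['k1']*(s@s))
    return T[:3,3],T[:3,:3]@np.array([s[0],-s[1],-1])
def onz(n,u,v,z):
    o,r=ray(n,u,v); return o+r*(z-o[2])/r[2]
def proj(n,p):
    c=ctrl.get_calibration(n);K=np.array(c['camera_matrix']);T=np.array(c['cam_to_world'])
    q=T[:3,:3].T@(np.asarray(p)-T[:3,3]); s=np.array([q[0],-q[1]])/-q[2]; s=s*(1+c['k1']*(s@s))
    return K[0,0]*s[0]+K[0,2],K[1,1]*s[1]+K[1,2]
def two(a,b):
    (o1,d1),(o2,d2)=ray('top',*a),ray('side',*b)
    M=np.array([d1,-d2]).T; t=np.linalg.lstsq(M,o2-o1,rcond=None)[0]
    p,q=o1+t[0]*d1,o2+t[1]*d2; return (p+q)/2,np.linalg.norm(p-q)
E
python3 - <<'E'
from h import *
a=snap('top','t0.png');b=snap('side','s0.png')
for n in('top','side'): print(np.round(ctrl.get_calibration(n)['cam_to_world'],3), ctrl.get_calibration(n)['camera_matrix'])
print(ctrl.get_state())
cv2.imwrite('pics/t0b.png',cv2.resize(a,(800,600)));cv2.imwrite('pics/s0b.png',cv2.resize(b,(800,600)))
E
```

```text
[[ 2.000e-03  9.830e-01 -1.820e-01  2.010e-01]
 [-1.000e+00  1.000e-03 -7.000e-03 -2.000e-02]
 [-6.000e-03  1.820e-01  9.830e-01  1.569e+00]
 [ 0.000e+00  0.000e+00  0.000e+00  1.000e+00]] [[441.23275025   0.         257.64827241]
 [  0.         441.23275025 191.1298272 ]
 [  0.           0.           1.        ]]
[[ 0.979  0.158 -0.127  0.309]
 [-0.202  0.73  -0.653 -0.951]
 [-0.011  0.665  0.747  1.126]
 [ 0.     0.     0.     1.   ]] [[426.10278781   0.         254.4873607 ]
 [  0.         426.10278781 190.12871214]
 [  0.           0.           1.        ]]
{'time': 0.1, 'qpos': array([-1.36502657e+00,  2.87103161e-01,  1.57802749e+00,  6.65388395e-06,
        1.27854472e+00, -1.50002963e-01]), 'dq': array([ 0.00143114, -0.00094963, -0.00298267,  0.00100779, -0.00058874,
       -0.00049373]), 'joint_efforts': array([ 5.45625826e-04, -4.07297122e+01, -2.93699938e+01, -1.50505939e-04,
        3.44405438e-03, -6.77445300e-06]), 'eef_pos': array([ 0.2350204 , -0.6321474 ,  0.23006976]), 'tcp_rot': array([ 9.84219536e-01,  1.76948641e-01, -2.58492090e-05, -1.04104228e-03]), 'contact_force': array([-0.26645018, -0.54752577, -0.26777344]), 'wrist_torque': array([ 0.0625616 , -0.02372517,  0.00247258]), 'opening': 1.00058644920468}
```

View pics/t0b.png

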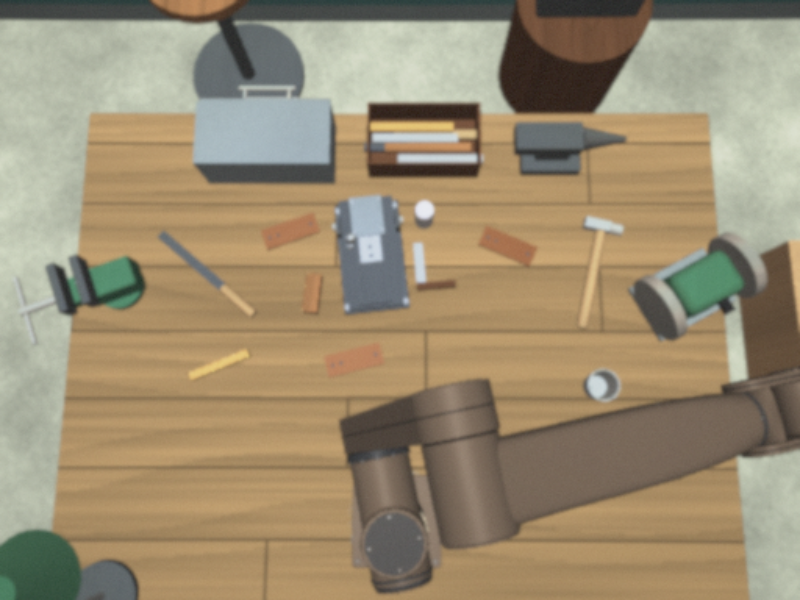

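View pics/s0b.png

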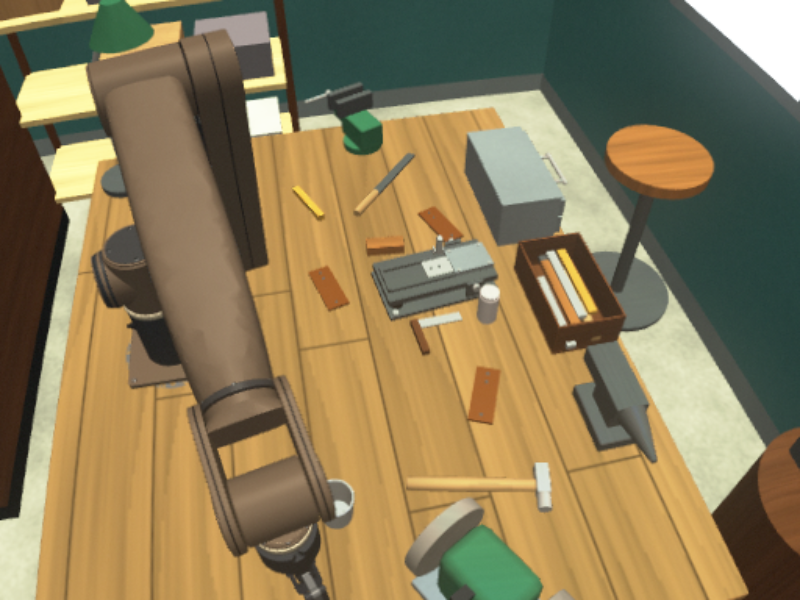

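The top view shows the jig at about (370,252) of 800x600, with the light-grey blank at (370,248) partly under its cover. Three brown plates at (290,231), (508,245) and (354,359) lie loose on the bench. They are the brown look-alikes, and only the grey plate lies in the channel. I'll confirm that in one enlarged crop of both views.

Run:
```python
from h import *
a=cv2.imread('pics/t0.png')[120:204,205:275];b=cv2.imread('pics/s0.png')[145:209,232:325]
A=cv2.resize(a,None,fx=5.6,fy=5.6,interpolation=cv2.INTER_CUBIC);B=cv2.resize(b,None,fx=4.3,fy=4.3,interpolation=cv2.INTER_CUBIC)
c=np.zeros((480,800,3),np.uint8);c[:A.shape[0],:A.shape[1]]=A[:480];c[:B.shape[0],400:400+B.shape[1]]=B[:480,:400];cv2.imwrite('pics/c0.png',c)
```

```text
(no output)
```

View pics/c0.png

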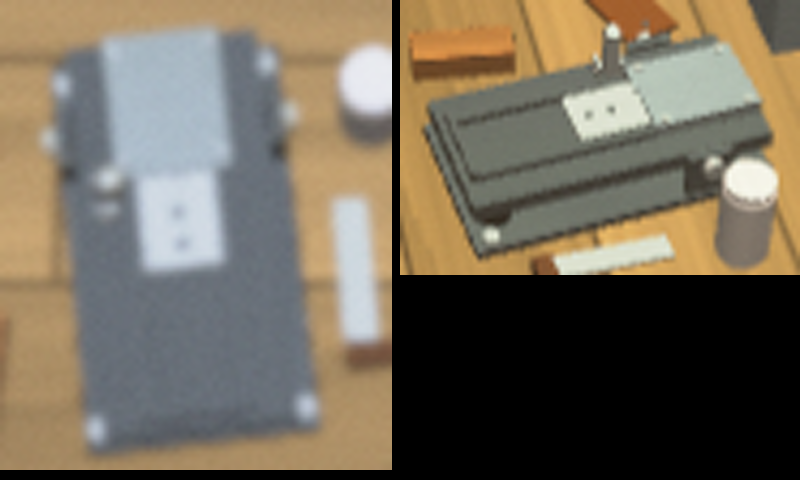

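The crop confirms it. The grey plate with two dots at crop (180,220) is in the jig's channel under the cover. The latch stands at the left, at top-crop (108,185) and side-crop (612,45). The front stop is at the bottom edge. Next I'll work out the bed pose.

Run:
```python
from h import *
T=lambda x,y:((x+.5)/5.6-.5+205,(y+.5)/5.6-.5+120)
S=lambda x,y:((x-400+.5)/4.3-.5+232,(y+.5)/4.3-.5+145)
def show(n,f,p,z): print(n,p,np.round(onz(n,*f(*p),z)*1000,1))
for p in[(115,172),(232,163),(217,29),(103,38)]: show('top',T,p,.0625)
for p in[(652,124),(758,98),(628,66)]: show('side',S,p,.0625)
for p in[(145,270),(226,262)]: show('top',T,p,.056)
for p in[(582,140),(563,95)]: show('side',S,p,.056)
# bed outline corners, front at z ~.05-.06
for p in[(92,452),(320,430)]: show('top',T,p,.0)
print(two(T(108,178),S(612,30)))
# mask of light grey
a=cv2.imread('pics/t0.png')[120:204,205:275];h=cv2.cvtColor(a,cv2.COLOR_BGR2HSV)
m=((h[...,1]<75)&(h[...,2]>135)).astype(np.uint8)
for c in cv2.findContours(m,0,1)[0]:
    if cv2.contourArea(c)>20: print(cv2.minAreaRect(c),cv2.contourArea(c))
for r in m[:60]: print(''.join('.#'[x] for x in r[:60]))
```

```text
top (115, 172) [626.8 104.9  62.5]
top (232, 163) [632.7  31.1  62.5]
top (217, 29) [721.1  41.3  62.5]
top (103, 38) [715.1 113.9  62.5]
side (652, 124) [626.4  29.4  62.5]
side (758, 98) [718.7  39.7  62.5]
side (628, 66) [624.1  98.3  62.5]
top (145, 270) [564.9  85.6  56. ]
top (226, 262) [570.1  34.7  56. ]
side (582, 140) [568.7  30.   56. ]
side (563, 95) [565.3  82.9  56. ]
top (92, 452) [458. 122.   0.]
top (320, 430) [472.6 -24.7   0. ]
(array([0.61182649, 0.10612184, 0.09897111]), np.float64(0.001549957012901977))
((62.86634063720703, 47.663368225097656), (27.363523483276367, 8.358312606811523), 84.2894058227539) 188.0
((9.484000205993652, 20.088001251220703), (3.8460373878479004, 15.741920471191406), 10.30484676361084) 26.0
((64.5, 13.5), (13.0, 9.0), 90.0) 102.0
((33.93862533569336, 25.317691802978516), (44.78017044067383, 37.8974494934082), 77.7352294921875) 873.5
............................................................
............................................................
............................................................
..........................
[... 2750 characters left out ...]
#####.................#.....#
............#...............................................
...........................................................#
...........................................................#
............................................................
......................................................#.....
.............#..............................................
.............#..............................................
.............#.........................................#....
.............#........................................##....
.............#.........................................#....
.............#.........................................#....
```

Both views agree. The bed origin is about (0.5915, 0.0625) with yaw about 5.9°. The latch tip triangulates to (0.612, 0.106, 0.099), against (0.611, 0.107, ~0.105) expected. The blank's front edge is at bed x ≈ -24.5, so about 90 mm remains to draw. I'll start over to the press point at bed x ≈ +12, with the fingers shut.

>>> apply_moves:
  moves:
    - [[0.034,-0.03,0,0,0,0,1],[0.034,-0.03,0,0,0,0,1],[0.034,-0.03,0,0,0,0,1],[0.034,-0.03,0,0,0,0,1],[0.034,-0.03,0,0,0,0,1],[0.034,-0.03,0,0,0,0,1],[0.034,-0.03,0,0,0,0,1],[0.034,-0.03,0,0,0,0,1],[0.034,-0.03,0,0,0,0,1],[0.034,-0.03,0,0,0,0,1],[0.034,-0.03,0,0,0,0,1],[0.034,-0.03,0,0,0,0,1]]

```text
time: 1.3
eef_pos: [0.4967, -0.1372, 0.2246]
tcp_rot: [0.985, 0.171, -0.002, -0.005]
contact_force: [0.5, -0.4, 0.4]
opening: 0.0
```

>>> apply_moves:
  moves:
    - [[0,0,0,0,0,7,1],[0,0,0,0,0,6.8,1],[0.021,-0.0315,0,0,0,0,1],[0.021,-0.0315,0,0,0,0,1],[0.021,-0.0315,0,0,0,0,1],[0.021,-0.0315,0,0,0,0,1],[0.021,-0.0315,0,0,0,0,1],[0.021,-0.0315,0,0,0,0,1],[0,0,0,0,0,0,1]]

```text
time: 2.2
eef_pos: [0.6059, 0.0786, 0.2213]
tcp_rot: [0.999, 0.05, -0.005, -0.007]
contact_force: [-0.6, -0.0, -0.2]
opening: 0.003
```

>>> apply_moves:
  moves:
    - [[-0.004,0.0146,0,-0.83,0.54,0,1],[0,0,0.025,0,0,0,1],[0,0,0.03,0,0,0,1],[0,0,0.03,0,0,0,1],[0,0,0.03,0,0,0,1],[0,0,0.018,0,0,0,1],[0,0,0,0,0,0,1]]

```text
time: 2.9
eef_pos: [0.5993, 0.051, 0.0837]
tcp_rot: [0.999, 0.048, -0.0, 0.005]
contact_force: [-0.7, -0.0, 0.5]
opening: -0.003
```

Run:
```python
from h import *
a=snap('top','t1.png');b=snap('side','s1.png')
a=a[110:214,190:290];b=b[120:220,220:345]
A=cv2.resize(a,(400,416),interpolation=2);B=cv2.resize(b,(400,320),interpolation=2)
c=np.zeros((416,800,3),np.uint8);c[:,:400]=A;c[:320,400:]=B;cv2.imwrite('pics/c1.png',c)
s=ctrl.get_state();print(s['time'],s['eef_pos'],s['tcp_rot'],s['contact_force'])
```

```text
3.0 [0.60159841 0.05141053 0.08685165] [0.99883952 0.047847   0.00248845 0.00490777] [-0.16604354  0.59124638  0.77611227]
```

View pics/c1.png

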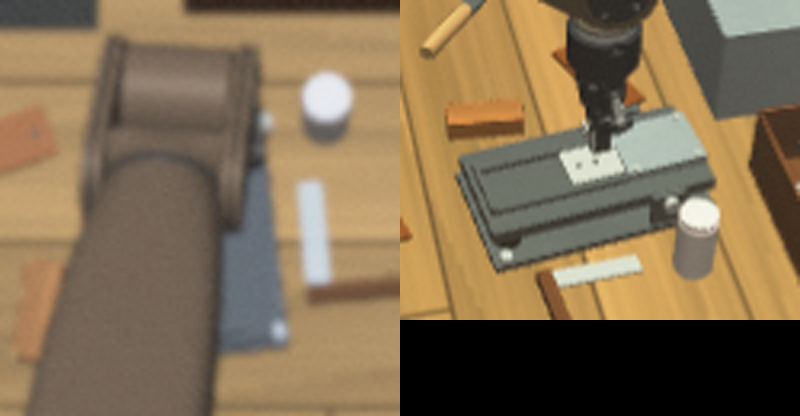

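The side crop shows the shut fingers hanging over the blank at (598,145), clear of the cover and the standing latch. I'll settle and correct y.

>>> apply_moves:
  moves:
    - [[0.002,-0.006,0,0,0,0,1],[0,-0.005,0,0,0,0,1],[0,0,0,0,0,0,1],[0,0,0,0,0,0,1]]

```text
time: 3.4
eef_pos: [0.6059, 0.0621, 0.0929]
tcp_rot: [0.999, 0.047, 0.008, 0.006]
contact_force: [-0.2, 0.2, 0.2]
opening: -0.004
```

Run:
```python
from h import *
from scipy.spatial.transform import Rotation as R
s=ctrl.get_state();print(s['time'],s['eef_pos'],s['contact_force'],'\n',R.from_quat(s['tcp_rot']).as_matrix().round(4))
```

```text
3.4 [0.60592001 0.06213536 0.09285476] [-0.24433455  0.24680833  0.17573576] 
 [[ 0.9954  0.0946  0.0156]
 [ 0.0948 -0.9954 -0.0107]
 [ 0.0145  0.0121 -0.9998]]
```

>>> apply_moves:
  moves:
    - [[-0.002,0,0.01,0.6,-0.9,0,1],[0,0,0.01,0,0,0,1],[0,0,0.005,0,0,0,1],[0,0,0,0,0,0,1],[0,0,0,0,0,0,1],[0,0,0,0,0,0,1]]

```text
time: 4.0
eef_pos: [0.6036, 0.0621, 0.0652]
tcp_rot: [0.999, 0.048, -0.002, 0.0]
contact_force: [-0.3, -0.3, 0.6]
opening: -0.003
```

>>> apply_moves:
  moves:
    - [[0,0,0,0,0,0,1]]

```text
time: 4.1
eef_pos: [0.6037, 0.0621, 0.0652]
tcp_rot: [0.999, 0.048, -0.002, 0.0]
contact_force: [0.2, -0.0, -0.4]
opening: 0.002
```

>>> apply_moves:
  moves:
    - [[0,0,0.003,0,0,0,1],[0,0,0.003,0,0,0,1],[0,0,0.002,0,0,0,1],[0,0,0,0,0,0,1]]

```text
time: 4.5
eef_pos: [0.6046, 0.0616, 0.0578]
tcp_rot: [0.999, 0.048, -0.0, 0.001]
contact_force: [-0.3, -0.4, -0.7]
opening: -0.005
```

>>> apply_moves:
  moves:
    - [[0,0,0.001,0,0,0,1],[0,0,0,0,0,0,1]]

```text
time: 4.7
eef_pos: [0.6051, 0.0612, 0.0573]
tcp_rot: [0.999, 0.048, 0.0, 0.001]
contact_force: [0.2, -0.8, -0.3]
opening: -0.002
```

>>> apply_moves:
  moves:
    - [[0,0,0.001,0,0,0,1],[0,0,0,0,0,0,1]]

```text
time: 4.9
eef_pos: [0.6056, 0.0609, 0.0567]
tcp_rot: [0.999, 0.048, 0.001, 0.001]
contact_force: [0.7, -1.1, 0.6]
opening: -0.002
```

>>> apply_moves:
  moves:
    - [[-0.002,-0.001,0.0006,0,0,0,1],[0,0,0,0,0,0,1]]

```text
time: 5.1
eef_pos: [0.6044, 0.0612, 0.0568]
tcp_rot: [0.999, 0.048, 0.002, 0.002]
contact_force: [-0.5, -1.2, 0.7]
opening: 0.001
```

>>> apply_moves:
  moves:
    - [[0,0,0.0006,0,0,0,1],[0,0,0,0,0,0,1]]

```text
time: 5.3
eef_pos: [0.6045, 0.0612, 0.0566]
tcp_rot: [0.999, 0.048, 0.002, 0.002]
contact_force: [0.2, -2.8, 0.7]
opening: -0.001
```

>>> apply_moves:
  moves:
    - [[0,0,0.0006,0,0,0,1],[0,0,0,0,0,0,1]]

```text
time: 5.5
eef_pos: [0.6047, 0.061, 0.0563]
tcp_rot: [0.999, 0.048, 0.002, 0.002]
contact_force: [0.1, -2.3, 1.7]
opening: -0.001
```

The side force of -2.8 N in y suggests the gripper's knuckles brush the standing latch, whose near face is at bed y ≈ 34. I'll lift and press about 14 mm farther forward, clear of it.

>>> apply_moves:
  moves:
    - [[0,0,-0.004,0,0,0,1],[-0.008,-0.002,0,0,0,0,1],[-0.007,-0.001,0,0,0,0,1],[0,0,0,0,0,0,1],[0,0,0,0,0,0,1],[0,0,0,0,0,0,1]]

```text
time: 6.1
eef_pos: [0.5848, 0.0648, 0.0577]
tcp_rot: [0.999, 0.048, -0.001, 0.001]
contact_force: [-0.1, -0.5, -0.6]
opening: 0.001
```

>>> apply_moves:
  moves:
    - [[0,0,0.002,0,0,0,1],[0,0,0,0,0,0,1]]

```text
time: 6.3
eef_pos: [0.5851, 0.0648, 0.0561]
tcp_rot: [0.999, 0.048, -0.001, 0.001]
contact_force: [-0.0, -0.0, 0.1]
opening: -0.003
```

>>> apply_moves:
  moves:
    - [[0.003,0.002,0.0005,0,0,0,1],[0,0,0,0,0,0,1]]

```text
time: 6.5
eef_pos: [0.5882, 0.0634, 0.0561]
tcp_rot: [0.999, 0.048, -0.002, 0.0]
contact_force: [0.1, -0.2, 1.4]
opening: -0.005
```

>>> apply_moves:
  moves:
    - [[0,0,0.0006,0,0,0,1],[0,0,0,0,0,0,1]]

```text
time: 6.7
eef_pos: [0.5882, 0.0633, 0.056]
tcp_rot: [0.999, 0.048, -0.002, 0.0]
contact_force: [-2.7, 0.3, 4.2]
opening: 0.003
```

>>> apply_moves:
  moves:
    - [[0,0,0.0006,0,0,0,1],[0,0,0,0,0,0,1]]

```text
time: 6.9
eef_pos: [0.5882, 0.0633, 0.0559]
tcp_rot: [0.999, 0.048, -0.002, 0.0]
contact_force: [-2.4, 0.8, 2.5]
opening: -0.003
```

>>> apply_moves:
  moves:
    - [[0,0,0.001,0,0,0,1]]

```text
time: 7.0
eef_pos: [0.5881, 0.0633, 0.0555]
tcp_rot: [0.999, 0.048, -0.003, 0.0]
contact_force: [-5.0, 0.8, 9.7]
opening: 0.001
```

>>> apply_moves:
  moves:
    - [[0,0,0.001,0,0,0,1],[0,0,0.001,0,0,0,1]]

```text
time: 7.2
eef_pos: [0.5882, 0.0633, 0.0555]
tcp_rot: [0.999, 0.048, -0.003, 0.0]
contact_force: [-4.5, 0.1, 9.1]
opening: 0.003
```

>>> apply_moves:
  moves:
    - [[0,0,0.002,0,0,0,1],[0,0,0.002,0,0,0,1]]

```text
time: 7.4
eef_pos: [0.5881, 0.0633, 0.055]
tcp_rot: [0.999, 0.048, -0.005, 0.0]
contact_force: [-7.2, 0.4, 13.8]
opening: 0.001
```

>>> apply_moves:
  moves:
    - [[-0.003,0,0.0022,0,0,0,1],[-0.004,0,0.0022,0,0,0,1]]

```text
time: 7.6
eef_pos: [0.5879, 0.0632, 0.0557]
tcp_rot: [0.999, 0.048, 0.004, 0.0]
contact_force: [2.8, 1.9, 4.5]
opening: -0.001
```

>>> apply_moves:
  moves:
    - [[-0.004,0,0.0023,0,0,0,1],[-0.004,0,0.0023,0,0,0,1]]

```text
time: 7.8
eef_pos: [0.5872, 0.0626, 0.0555]
tcp_rot: [0.999, 0.047, 0.015, 0.0]
contact_force: [4.6, 2.5, 7.4]
opening: -0.002
```

>>> apply_moves:
  moves:
    - [[-0.005,0,0.003,0,-1,0,1],[-0.005,0,0.003,0,-1,0,1]]

```text
time: 8.0
eef_pos: [0.5863, 0.062, 0.0552]
tcp_rot: [0.999, 0.047, 0.009, 0.001]
contact_force: [6.2, 3.6, 9.0]
opening: -0.001
```

>>> apply_moves:
  moves:
    - [[-0.005,0,0.0032,0,-1,0,1],[-0.005,0,0.0032,0,-1,0,1]]

```text
time: 8.2
eef_pos: [0.5862, 0.062, 0.0552]
tcp_rot: [0.999, 0.046, 0.004, 0.002]
contact_force: [5.8, 3.6, 9.3]
opening: -0.002
```

>>> apply_moves:
  moves:
    - [[-0.006,-0.002,0.004,0,-0.5,0,1],[-0.006,-0.002,0.004,0,-0.5,0,1]]

```text
time: 8.4
eef_pos: [0.5858, 0.0624, 0.055]
tcp_rot: [0.999, 0.046, 0.011, 0.005]
contact_force: [5.7, -3.2, 10.0]
opening: -0.002
```

>>> apply_moves:
  moves:
    - [[-0.006,-0.002,0.0042,0,-0.3,0,1],[-0.006,-0.002,0.0042,0,-0.3,0,1]]

```text
time: 8.6
eef_pos: [0.5858, 0.0624, 0.0549]
tcp_rot: [0.999, 0.046, 0.021, 0.009]
contact_force: [4.4, -2.8, 11.3]
opening: 0.002
```

>>> apply_moves:
  moves:
    - [[-0.007,-0.001,0.005,0.7,-1.2,0,1],[-0.007,-0.001,0.005,0.5,-1.2,0,1]]

```text
time: 8.8
eef_pos: [0.5857, 0.0623, 0.0545]
tcp_rot: [0.999, 0.046, 0.017, 0.001]
contact_force: [5.9, 1.6, 11.9]
opening: 0.004
```

>>> apply_moves:
  moves:
    - [[-0.007,-0.001,0.0053,0.3,-1.2,0,1],[-0.007,-0.001,0.0053,0.3,-1.2,0,1]]

```text
time: 9.0
eef_pos: [0.5857, 0.0623, 0.0544]
tcp_rot: [0.999, 0.045, 0.012, -0.003]
contact_force: [4.7, 2.9, 15.1]
opening: 0.0
```

>>> apply_moves:
  moves:
    - [[-0.012,-0.001,0.0053,0,-1.5,0,1],[-0.012,-0.001,0.0053,0,-1.5,0,1]]

```text
time: 9.2
eef_pos: [0.5777, 0.061, 0.0545]
tcp_rot: [0.999, 0.044, 0.006, 0.0]
contact_force: [7.5, 1.9, 11.3]
opening: 0.003
```

>>> apply_moves:
  moves:
    - [[-0.014,-0.001,0.0055,0,-1.5,0,1],[-0.014,-0.001,0.0055,0,-1.5,0,1]]

```text
time: 9.4
eef_pos: [0.5655, 0.0593, 0.054]
tcp_rot: [0.999, 0.044, -0.0, 0.003]
contact_force: [7.5, 1.6, 12.4]
opening: 0.003
```

It is moving now. I'll check whether the blank comes with it.

```bash
cat >> h.py <<'E'
O=np.array([.5915,.0625]);c_,s_=np.cos(.103),np.sin(.103)
def bed(x,y,z): return np.array([O[0]+c_*x-s_*y,O[1]+s_*x+c_*y,.05+z])
def prof(im,y=-.018,dz=0):
    g=cv2.cvtColor(im,6); xs=np.arange(-.118,.04,.003)
    return [(int(round(x*1000)),int(g[tuple(int(round(t)) for t in proj('side',bed(x,y,.006)))[::-1]])) for x in xs]
E
python3 - <<'E'
from h import *
print(prof(cv2.imread('pics/s0.png'))); b=snap('side','s2.png'); print(prof(b))
print(ctrl.get_state()['eef_pos'],ctrl.get_state()['contact_force'])
E
```

```text
[(-118, 115), (-115, 112), (-112, 114), (-109, 114), (-106, 114), (-103, 115), (-100, 115), (-97, 114), (-94, 114), (-91, 114), (-88, 113), (-85, 114), (-82, 115), (-79, 114), (-76, 114), (-73, 114), (-70, 115), (-67, 113), (-64, 113), (-61, 114), (-58, 114), (-55, 114), (-52, 113), (-49, 113), (-46, 113), (-43, 114), (-40, 116), (-37, 114), (-34, 115), (-31, 115), (-28, 111), (-25, 206), (-22, 223), (-19, 224), (-16, 223), (-13, 223), (-10, 223), (-7, 223), (-4, 223), (-1, 224), (2, 224), (5, 225), (8, 225), (11, 224), (14, 224), (17, 224), (20, 224), (23, 224), (26, 224), (29, 222), (32, 222), (35, 184), (38, 177)]
[(-118, 113), (-115, 113), (-112, 114), (-109, 113), (-106, 114), (-103, 114), (-100, 114), (-97, 114), (-94, 113), (-91, 115), (-88, 115), (-85, 114), (-82, 113), (-79, 113), (-76, 113), (-73, 113), (-70, 113), (-67, 114), (-64, 114), (-61, 114), (-58, 114), (-55, 113), (-52, 142), (-49, 224), (-46, 224), (-43, 223), (-40, 222), (-37, 223), (-34, 223), (-31, 223), (-28, 224), (-25, 222), (-22, 224), (-19, 223), (-16, 222), (-13, 222), (-10, 223), (-7, 223), (-4, 221), (-1, 223), (2, 223), (5, 222), (8, 224), (11, 223), (14, 223), (17, 223), (20, 223), (23, 223), (26, 223), (29, 222), (32, 222), (35, 192), (38, 176)]
[0.5644946  0.05931059 0.0537448 ] [ 6.02151618  0.2349914  12.43993029]
```

The blank's front edge went from bed x -25.5 to about -51, so it follows the finger without slip. I'll carry on.

>>> apply_moves:
  moves:
    - [[-0.014,-0.0005,0.0056,0,-1,-0.3,1],[-0.014,-0.0005,0.0056,0,-1,-0.3,1],[-0.014,-0.0005,0.0056,0,-1,-0.3,1]]

```text
time: 9.75
eef_pos: [0.5472, 0.0571, 0.053]
tcp_rot: [0.999, 0.05, 0.005, 0.005]
contact_force: [8.5, 4.8, 11.4]
opening: -0.005
```

>>> apply_moves:
  moves:
    - [[-0.014,-0.0005,0.0056,0,-1,-0.3,1],[-0.014,-0.0005,0.0056,0,-1,-0.3,1]]

```text
time: 9.95
eef_pos: [0.5357, 0.0557, 0.0521]
tcp_rot: [0.998, 0.054, 0.009, 0.007]
contact_force: [9.1, 5.0, 11.5]
opening: -0.001
```

>>> apply_moves:
  moves:
    - [[-0.014,-0.001,0.006,0.4,-1.4,0,1],[-0.014,-0.001,0.006,0.4,-1.4,0,1],[-0.014,-0.001,0.006,0.3,-1.4,0,1]]

```text
time: 10.25
eef_pos: [0.5198, 0.0539, 0.0504]
tcp_rot: [0.999, 0.052, 0.005, 0.0]
contact_force: [9.3, 3.0, 14.1]
opening: -0.002
```

Run:
```python
from h import *
b=snap('side','s3.png'); print([p for p in prof(b) if p[0]<-45])
print(ctrl.get_state()['eef_pos'],ctrl.get_state()['contact_force'])
```

```text
[(-118, 113), (-115, 114), (-112, 114), (-109, 114), (-106, 115), (-103, 115), (-100, 115), (-97, 108), (-94, 204), (-91, 223), (-88, 224), (-85, 223), (-82, 177), (-79, 182), (-76, 193), (-73, 222), (-70, 224), (-67, 198), (-64, 198), (-61, 223), (-58, 223), (-55, 224), (-52, 222), (-49, 222), (-46, 222)]
[0.51892996 0.05379492 0.05010397] [ 8.32393264  3.44540788 13.31558263]
```

>>> apply_moves:
  moves:
    - [[-0.014,-0.001,0.006,0,-1.2,0,1],[-0.014,-0.001,0.006,0,-1.2,0,1]]

```text
time: 10.5
eef_pos: [0.5094, 0.0525, 0.0495]
tcp_rot: [0.999, 0.05, 0.007, 0.003]
contact_force: [7.6, 5.0, 13.3]
opening: -0.0
```

>>> apply_moves:
  moves:
    - [[-0.014,-0.001,0.006,0,-1.2,0,1],[-0.014,-0.001,0.006,0,-1.2,0,1]]

```text
time: 10.7
eef_pos: [0.4996, 0.0514, 0.0485]
tcp_rot: [0.999, 0.049, 0.009, 0.005]
contact_force: [9.3, 3.9, 13.4]
opening: -0.002
```

>>> apply_moves:
  moves:
    - [[-0.012,-0.001,0.006,0,-1.2,0,1]]

```text
time: 10.8
eef_pos: [0.4966, 0.051, 0.0479]
tcp_rot: [0.999, 0.048, 0.01, 0.006]
contact_force: [10.7, 4.2, 13.3]
opening: 0.002
```

>>> apply_moves:
  moves:
    - [[-0.012,-0.001,0.006,0,-1.2,0,1],[-0.012,-0.001,0.006,0,-1.2,0,1]]

```text
time: 11.0
eef_pos: [0.4925, 0.0498, 0.0476]
tcp_rot: [0.999, 0.046, 0.014, 0.009]
contact_force: [9.3, 3.6, 13.7]
opening: 0.003
```

Run:
```python
from h import *
b=snap('side','s4.png'); print([p for p in prof(b) if p[0]<-70])
print(ctrl.get_state()['eef_pos'],ctrl.get_state()['contact_force'])
```

```text
[(-118, 155), (-115, 223), (-112, 192), (-109, 137), (-106, 153), (-103, 163), (-100, 163), (-97, 101), (-94, 151), (-91, 208), (-88, 201), (-85, 223), (-82, 180), (-79, 222), (-76, 222), (-73, 223)]
[0.49225877 0.04977834 0.04745701] [ 8.90689477  2.91908318 13.21323687]
```

>>> apply_moves:
  moves:
    - [[-0.012,-0.001,0.006,0,-1.2,0,1],[0,0,-0.005,0,0,0,1],[0,0,-0.02,0,0,0,1],[0,0,-0.04,0,0,0,1],[0,0,-0.04,0,0,0,1],[0,0.04,-0.02,0,0,0,1],[0,0.04,0,0,0,0,1]]

```text
time: 11.75
eef_pos: [0.4922, -0.0275, 0.1759]
tcp_rot: [0.999, 0.05, 0.015, 0.012]
contact_force: [0.3, -0.3, -0.7]
opening: 0.002
```

Run:
```python
from h import *
b=snap('side','s5.png'); print([p for p in prof(b) if p[0]<-90 or p[0]>0])
print(ctrl.get_state()['eef_pos'],ctrl.get_state()['tcp_rot'])
a=snap('top','t5.png')
a=a[120:204,205:275];b=b[145:209,232:325]
A=cv2.resize(a,None,fx=5.6,fy=5.6,interpolation=2);B=cv2.resize(b,None,fx=4.3,fy=4.3,interpolation=2)
c=np.zeros((480,800,3),np.uint8);c[:A.shape[0],:A.shape[1]]=A[:480];c[:B.shape[0],400:400+B.shape[1]]=B[:480,:400];cv2.imwrite('pics/c5.png',c)
```

```text
[(-118, 114), (-115, 154), (-112, 224), (-109, 224), (-106, 224), (-103, 224), (-100, 224), (-97, 224), (-94, 223), (-91, 224), (2, 223), (5, 224), (8, 224), (11, 193), (14, 126), (17, 126), (20, 114), (23, 117), (26, 116), (29, 115), (32, 115), (35, 110), (38, 179)]
[ 0.49248425 -0.03242732  0.17512376] [0.99864746 0.04815535 0.01436575 0.01333912]
```

View pics/c5.png

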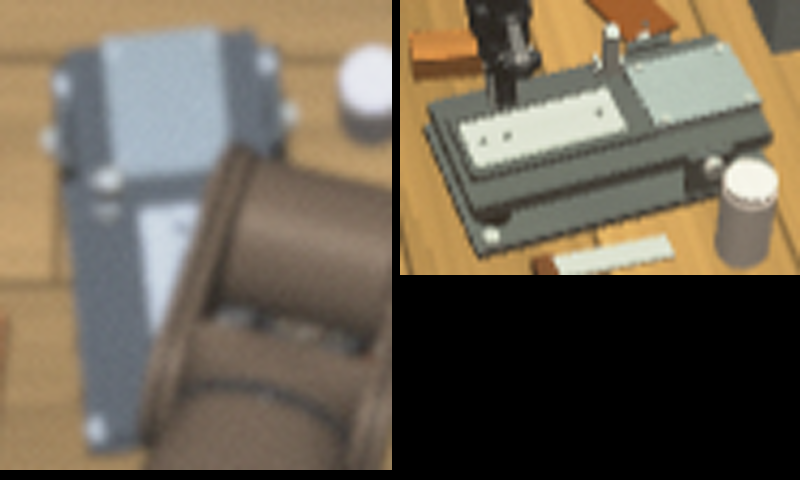

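The blank lies flat with its front end at the stop (side crop (458,125)). The latch still stands at (612,40), and the rear edge at (628,120) is clear of the cover. One finer sub-pixel check of both edges before latching.

Run:
```python
from h import *
def edges(f,y):
    g=cv2.cvtColor(cv2.imread(f),6).astype(np.float32); xs=np.arange(-.125,.05,.0005)
    P=np.array([proj('side',bed(x,y,.006)) for x in xs],np.float32)
    v=cv2.remap(g,P[:,0],P[:,1],cv2.INTER_LINEAR).ravel(); m=v>168
    return [round(float(x)*1e3,1) for x in xs[1:][m[1:]!=m[:-1]]]
for y in(-.02,-.015,-.01): print(y,edges('pics/s0.png',y),edges('pics/s5.png',y))
```

```text
-0.02 [-27.0] [-115.5, 13.5, 37.0]
-0.015 [-26.0, 35.0, 37.0] [-116.5, 13.5, 38.0]
-0.01 [-27.0] [-116.0, 13.5, 37.5]
```

The edges read -116 and +13.5. That is 129.5 mm apart (true 130), with about 1 mm bias against home at -115/+15, so the blank is home. Now I'll take the shut fingers to the latch's +y side.

>>> apply_moves:
  moves:
    - [[0,0,0,1.6,-1.6,0,1],[0.019,-0.023,-0.002,0,0,0,1],[0.019,-0.023,-0.002,0,0,0,1],[0.019,-0.023,-0.002,0,0,0,1],[0.019,-0.023,0,0,0,0,1],[0.019,-0.023,0,0,0,0,1],[0.019,-0.023,0,0,0,0,1],[0.018,-0.023,0,0,0,0,1],[0,0,0,0,0,0,1],[0,0,0,0,0,0,1],[0,0,0,0,0,0,1]]

```text
time: 12.95
eef_pos: [0.6016, 0.1491, 0.1595]
tcp_rot: [0.999, 0.044, -0.017, -0.001]
contact_force: [0.1, 0.4, 0.4]
opening: -0.002
```

>>> apply_moves:
  moves:
    - [[0,0,0,0,0,0,1],[0,0,0,0,0,0,1]]

```text
time: 13.15
eef_pos: [0.6003, 0.1477, 0.1586]
tcp_rot: [0.999, 0.043, -0.018, -0.001]
contact_force: [-0.1, -0.3, -0.3]
opening: 0.002
```

>>> apply_moves:
  moves:
    - [[0.006,0.006,0.01,0,2,-0.8,1],[0,0,0.02,0,0,0,1],[0,0,0.02,0,0,0,1],[0,0,0.012,0,0,0,1],[0,0,0,0,0,0,1],[0,0,0,0,0,0,1],[0,0,0,0,0,0,1]]

```text
time: 13.85
eef_pos: [0.6079, 0.1386, 0.0984]
tcp_rot: [0.999, 0.048, 0.004, -0.002]
contact_force: [0.9, -0.1, 0.4]
opening: -0.0
```

```bash
cat >> h.py <<'E'
from scipy.spatial.transform import Rotation as R
def st():
    s=ctrl.get_state();d=s['eef_pos'][:2]-O;r=R.from_quat(s['tcp_rot']).as_matrix()
    print('t',round(s['time'],2),'bed xy mm',np.round([1e3*(d[0]*c_+d[1]*s_),1e3*(d[1]*c_-d[0]*s_)],1),'z',s['eef_pos'][2].round(4),'ztool',r[:,2].round(3),'yaw',np.degrees(np.arctan2(r[1,0],r[0,0])).round(1),'F',s['contact_force'].round(1))
E
python3 -c "
from h import *
st()"
```

```text
t 13.85 bed xy mm [24.1 74. ] z 0.0984 ztool [ 0.007  0.004 -1.   ] yaw 5.5 F [ 0.9 -0.1  0.4]
```

>>> apply_moves:
  moves:
    - [[0,0.003,0.006,0,0,0,1],[0,0.003,0,0,0,0,1],[0,0,0,0,0,0,1]]

```text
time: 14.15
eef_pos: [0.6101, 0.1323, 0.0945]
tcp_rot: [0.999, 0.048, 0.006, -0.002]
contact_force: [0.5, 0.1, 0.6]
opening: -0.001
```

>>> apply_moves:
  moves:
    - [[0,0.005,0,0,0,0,1],[0,0.006,0,0,0,0,1],[0,0.006,0,0,0,0,1]]

```text
time: 14.45
eef_pos: [0.612, 0.1156, 0.0949]
tcp_rot: [0.999, 0.048, 0.006, -0.003]
contact_force: [-0.2, 3.3, -1.0]
opening: -0.001
```

```bash
python3 -c "
from h import *
st()"
```

```text
t 14.45 bed xy mm [25.9 50.7] z 0.0949 ztool [ 0.012  0.006 -1.   ] yaw 5.5 F [-0.2  3.3 -1. ]
```

>>> apply_moves:
  moves:
    - [[-0.001,0.007,0.002,0,0,0,1],[0,0.007,0.003,0,0,0,1],[0,0.007,0.003,0,0,0,1]]

```text
time: 14.75
eef_pos: [0.6144, 0.0942, 0.0884]
tcp_rot: [0.999, 0.048, 0.008, -0.004]
contact_force: [0.9, 5.0, -0.1]
opening: 0.002
```

>>> apply_moves:
  moves:
    - [[-0.001,0.006,0.004,0,0,0,1],[0,0.006,0.005,0,0,0,1]]

```text
time: 14.95
eef_pos: [0.6153, 0.0818, 0.079]
tcp_rot: [0.999, 0.047, 0.009, -0.005]
contact_force: [-0.3, 4.1, 1.7]
opening: -0.0
```

```bash
python3 -c "
from h import *
st()"
```

```text
t 14.95 bed xy mm [25.6 16.8] z 0.079 ztool [ 0.017  0.011 -1.   ] yaw 5.4 F [-0.3  4.1  1.7]
```

>>> apply_moves:
  moves:
    - [[-0.001,0,0.005,0,-0.5,0,1],[-0.001,0,0.005,0,0,0,1],[0,0,0.005,0,0,0,1]]

```text
time: 15.25
eef_pos: [0.6157, 0.0768, 0.0648]
tcp_rot: [0.999, 0.048, 0.006, -0.0]
contact_force: [-2.8, -2.9, 4.1]
opening: 0.0
```

```bash
python3 -c "
from h import *
st()"
```

```text
t 15.25 bed xy mm [25.6 11.7] z 0.0648 ztool [ 0.012  0.001 -1.   ] yaw 5.5 F [-2.8 -2.9  4.1]
```

Nearly flat. I'll press down a bit more to seat it, then lift and look.

>>> apply_moves:
  moves:
    - [[0,0,0.003,0,0,0,1],[0,0,0.003,0,0,0,1],[0,0,0.003,0,0,0,1]]

```text
time: 15.55
eef_pos: [0.6157, 0.0767, 0.0639]
tcp_rot: [0.999, 0.048, 0.002, -0.0]
contact_force: [-7.0, -1.7, 18.4]
opening: -0.004
```

```bash
python3 -c "
from h import *
st()"
```

```text
t 15.55 bed xy mm [25.5 11.6] z 0.0639 ztool [ 0.005  0.001 -1.   ] yaw 5.5 F [-7.  -1.7 18.4]
```

>>> apply_moves:
  moves:
    - [[0,0,-0.004,0,0,0,1],[0,0,-0.03,0,0,0,1],[0,0,-0.04,0,0,0,1],[0,0,-0.04,0,0,0,1],[-0.02,0.045,-0.01,0,0,0,1],[-0.02,0.045,0,0,0,0,1],[-0.02,0.045,0,0,0,0,1],[-0.01,0.04,0,0,0,0,1],[0,0.02,0,0,0,0,1],[0,0,0,0,0,0,1],[0,0,0,0,0,0,1]]

```text
time: 16.65
eef_pos: [0.5543, -0.1265, 0.178]
tcp_rot: [0.999, 0.051, -0.011, -0.003]
contact_force: [0.2, 0.7, 0.5]
opening: -0.0
```

Run:
```python
from h import *
st(); b=snap('side','s6.png');a=snap('top','t6.png')
print([p for p in prof(b) if p[0]<-105 or p[0]>0])
a=a[110:214,190:290];b=b[145:209,232:325]
A=cv2.resize(a,(400,416),interpolation=2);B=cv2.resize(b,None,fx=4.3,fy=4.3,interpolation=2)
c=np.zeros((480,800,3),np.uint8);c[:416,:400]=A;c[:B.shape[0],400:400+B.shape[1]]=B[:480,:400];cv2.imwrite('pics/c6.png',c)
for x,y,z in[(24,-6,15),(24,-6,8)]: print((np.array(proj('side',bed(x/1e3,y/1e3,z/1e3)))-[232,145])*4.3+[400,0])
```

```text
t 16.65 bed xy mm [ -56.5 -184.2] z 0.178 ztool [-0.022  0.006 -1.   ] yaw 5.8 F [0.2 0.7 0.5]
[(-118, 118), (-115, 158), (-112, 228), (-109, 227), (-106, 227), (2, 45), (5, 44), (8, 44), (11, 43), (14, 44), (17, 44), (20, 45), (23, 46), (26, 51), (29, 58), (32, 58), (35, 94), (38, 95)]
[628.84440917  96.58372648]
[628.48216379 102.61914968]
```

View pics/c6.png

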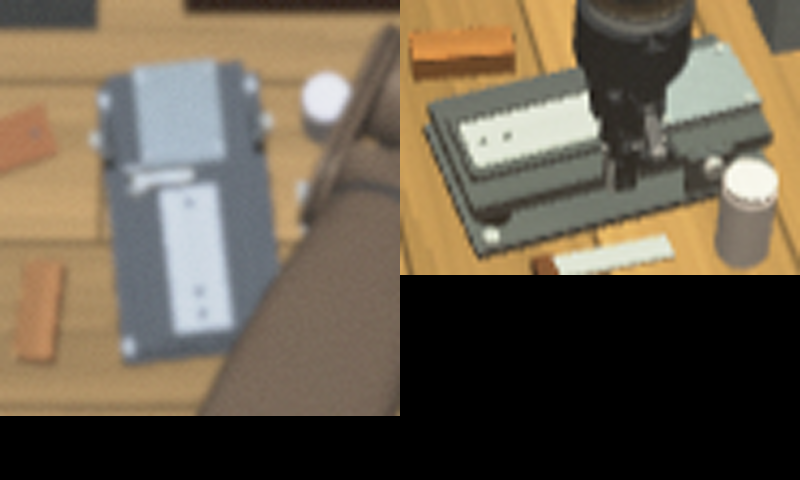

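The top view shows the latch lying across the channel at (160,178), right behind the blank's rear edge at (190,185). The hand hides it in the side view, so I'll move aside and check that it is flat.

>>> apply_moves:
  moves:
    - [[-0.02,0.03,-0.01,0,0,0,1],[-0.02,0.04,0,0,0,0,1],[-0.02,0.04,0,0,0,0,1],[-0.01,0.04,0,0,0,0,1],[0,0.03,0,0,0,0,1],[0,0,0,0,0,0,1],[0,0,0,0,0,0,1],[0,0,0,0,0,0,1]]

```text
time: 17.55
eef_pos: [0.5064, -0.3059, 0.1858]
tcp_rot: [0.998, 0.061, -0.012, -0.006]
contact_force: [0.2, 0.2, -0.5]
opening: 0.002
```

Run:
```python
from h import *
st(); b=snap('side','s7.png')
print([p for p in prof(b) if p[0]<-105 or p[0]>0])
b=b[145:209,232:325]
B=cv2.resize(b,None,fx=8,fy=8,interpolation=2)
for z in(.015,.021):
  q=[((np.array(proj('side',bed(x/1e3,y/1e3,z)))-[232,145]+.5)*8).astype(int) for x,y in[(18,-6),(30,-6)]]
  print(z,q)
cv2.imwrite('pics/c7.png',B)
```

```text
t 17.55 bed xy mm [-122.6 -357.7] z 0.1858 ztool [-0.024  0.01  -1.   ] yaw 7.0 F [ 0.2  0.2 -0.5]
[(-118, 120), (-115, 160), (-112, 170), (-109, 103), (-106, 59), (2, 89), (5, 83), (8, 105), (11, 118), (14, 121), (17, 121), (20, 120), (23, 125), (26, 123), (29, 125), (32, 125), (35, 121), (38, 118)]
0.015 [array([416, 186]), array([442, 180])]
0.021 [array([417, 177]), array([443, 170])]
```

View pics/c7.png

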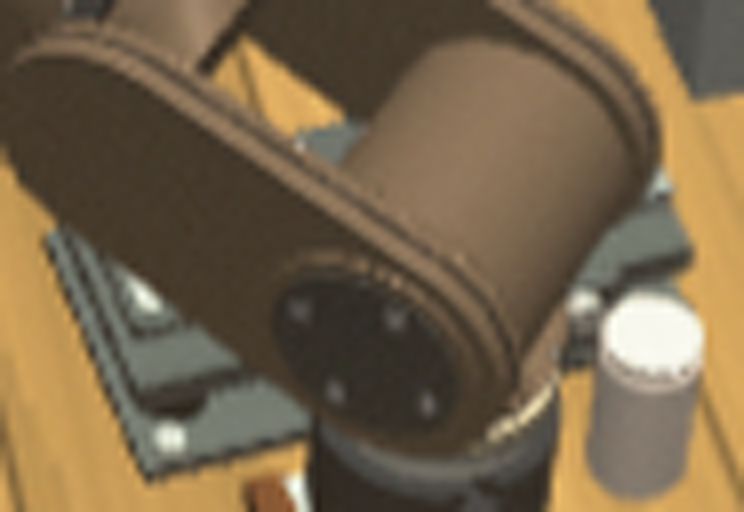

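The wrist still blocks the side camera, so I'll move on further, back toward the start.

>>> apply_moves:
  moves:
    - [[-0.03,0.03,-0.01,0,0,0,1],[-0.03,0.035,0,0,0,0,1],[-0.03,0.035,0,0,0,0,1],[-0.03,0.035,0,0,0,0,1],[-0.03,0.035,0,0,0,0,1],[-0.02,0.035,0,0,0,0,1],[-0.01,0.03,0,0,0,0,1],[0,0,0,0,0,0,1],[0,0,0,0,0,0,1],[0,0,0,0,0,0,1]]

```text
time: 18.6
eef_pos: [0.3622, -0.5564, 0.1964]
tcp_rot: [0.997, 0.073, -0.012, -0.007]
contact_force: [0.1, -0.2, -0.1]
opening: 0.001
```

Run:
```python
from h import *
st(); b=snap('side','s8.png')
print([p for p in prof(b) if p[0]<-105 or p[0]>0])
b=b[145:209,232:325]
cv2.imwrite('pics/c8.png',cv2.resize(b,None,fx=8,fy=8,interpolation=2))
```

```text
t 18.6 bed xy mm [-291.7 -592. ] z 0.1964 ztool [-0.024  0.013 -1.   ] yaw 8.4 F [ 0.1 -0.2 -0.1]
[(-118, 116), (-115, 157), (-112, 227), (-109, 226), (-106, 227), (2, 227), (5, 227), (8, 227), (11, 198), (14, 129), (17, 129), (20, 117), (23, 118), (26, 119), (29, 118), (32, 118), (35, 114), (38, 181)]
```

View pics/c8.png

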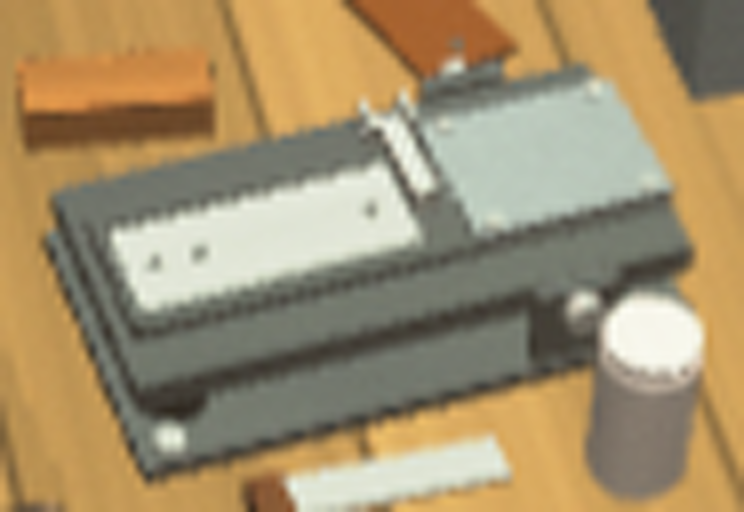

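The latch's upper-face end shows at about (413,196) to (437,187). Flat predicts (416,186) to (442,180), and a bar still raised would appear higher in the picture, so it is down. The blank's edges are unchanged since it was drawn home, the neighbours are where they were, and the arm is clear. I'm handing in.

```bash
python3 -c "
from h import *
print(ctrl.sign_off())"
```

```text
the job is handed in; nothing more can be done
None
```

The blank is drawn home against the front stop, the latch bar is down flat behind it, and the job is handed in at about 18.7 s of the 72 s allowed. The sign-off reports no verdict, so what follows is from my own checks.

**What I did**
- **Draw:** I pressed on the blank with shut fingers, mostly at 11–14 N, with the measured total force never above about 18 N. Force was read only at the end of each short move, so a brief peak between readings would not have shown. I drew the blank about 90 mm along the channel until the finger slid on after it stopped.
- **Latch:** I tipped it over with about 3–5 N and seated it with about 18 N, then lifted clear.

**Last checks**
- **Blank:** Its edges measured -116 and +13.5 mm in the bed's frame, against -115 and +15 at home. That fits within about 1–1.5 mm of picture error. A coarser check after latching showed no change.
- **Latch:** The end of the bar appears at, or slightly below, where a flat bar should be, and the bed was still carrying the press with the finger about level with the closed height.
- **Surroundings:** The nearby items looked unmoved in the final crop. I did not measure them or check the farther ones (file, hammer, brass bar, tin) again. The arm was clear with about zero force.

**What went wrong on the way**
- **First press spot:** The gripper seemed to brush the standing latch, with a side force of 2–3 N, so I moved about 16 mm forward.
- **First pulls:** These were too weak and only tilted the wrist, so I raised the pull.
- **Side view:** The arm blocked it twice before the final check.

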